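# Dress the edge of a stage plate with three forward file strokes

## Robot

A 6-joint arm with a two-finger parallel gripper is mounted at the origin on the work surface. World frame = base frame: x ahead of the robot, y to its left, z up, the work surface at z = 0. Lengths are in mm, angles in rad, forces in N, time in s.
With the tool pointing down it reaches from about 275 to 1000 mm from the base axis. Payload 8.4 kg.
Tool frame: the origin (TCP) lies at the very end of the fingers, on their centre line; the grasp point (between the pads) lies 19 mm behind it; z points along the fingers, y is the direction in which the jaws open and shut (so a half turn about z gives the same grasp; the last joint's range is limited). The gripper opens to 85 mm and grips with 20 to 120 N. Pads are 22 mm wide; open, the fingers measure 114 mm over their backs; the gripper's body (76 mm by 85 mm) begins 54 mm behind the grasp point. The pads swing forward as they close: fully open they stand 13 mm farther back than shut.
Start: joints at [-1.143, 0.353, 1.633, -0, 1.155, -0.002], TCP at [260.429, -568.159, 231.281] pointing down, gripper open.
Joint ranges: [-2.63, 2.63], [-0.92, 2.1], [0.06, 2.66], [-1.3, 4.44], [0, 2.69], [-3.02, 3.02]. Speed limits (rad/s): [2.22, 2.22, 2.79, 3.14, 3.14, 3.14].

## Interface

Orientations are given as [roll, pitch, yaw] about the fixed x, y, z axes, in that order (R = Rz(yaw) Ry(pitch) Rx(roll)).
In Python, from rig import sense, grab_frame, get_calibration, sign_off, boxes_of, trace gives the robot as it stands.
- The arm moves only by the tool servo_tool, never from a script. Its argument "rows" is a list of rows, each a list of 3 entries, a list of its own where there are three numbers: the finger opening in mm, from 0 to 85.4, then the shift along the tool's x, y, z in mm, then the turn, a rotation vector about the tool's x, y, z in degrees. A call has 1 to 8 rows; each row shifts and turns the commanded pose from where the row before left it, along the tool's axes as they then stand; what a row does not reach is not made up. A row lasts 1/8 s, in which the tool goes at most 62.5 mm and 10.7 degrees, less where a joint would pass 70% of its speed; a pose out of reach is approached as far as the arm can. A call is refused whole if a number of a shift passes 62.5 or a number of a turn 10.7, either way. A call with a gripper value outside its range is refused whole. The fingers move at their own pace and stop on an object; "force" is the grip in N (left out, the last holds). Time passes only in rows, so rows that do not move let the fingers close. It gives the time, the measured TCP pose, the force and the opening at its end, in the units of the state.
- sense(): the state, without advancing time (a new reading comes with each control period).
- grab_frame(name): name is "side" or "top" or "wrist"; returns the picture (400x640x3 uint8, blue, green, red); there is no depth.
- get_calibration(name): a dict with "intrinsics" (3x3 intrinsics, pixels), "world_to_cam" (4x4, takes a point from world to camera coordinates). Camera axes: x right, y down, z forward; pixel columns grow to the right and rows downward; lengths in mm; the calibration is good to about 2 mm. A picture is of the moment at which its call begins: read the wrist's pose just before it. get_calibration takes no time and is no camera call; for the wrist camera it gives the pose at the moment of the call.
- sign_off(): hands the job in, once; it reports no verdict.
Trained networks look in the newest picture that a camera, given by its name, has taken for a name from the list of things; names that differ only in an ending like _2 or _b are one class to them, and where a whole thing is asked for, a point or a joint stands for the part that bears it (a point fixed in the world has none). Each returns a list of dicts, best first, with "conf" (0 to 1); they miss things now and then, are a little off and sometimes report something else, mostly with a low value. They report only what shows in the picture. A call takes as long as a camera call. They do not tell look-alikes from the thing itself.
- boxes_of(camera, thing): "centre" ([x, y, z] in mm, in the coordinates of the camera as it stood for that picture, good to about 4 mm: the middle of the surface that is visible of it).
- trace(camera, thing): "mask" (400x640 bool, what is visible of it).
The state is a dict: "clock": time; "qpos": joint angles; "qvel": joint speeds; "joint_efforts": joint torques, N m; "eef_pos": TCP position; "tcp_rot": TCP orientation; "contact_force": force on the tool from outside, world axes, zero at the start; "wrist_torque": the same for the moment, N m; "opening": opening from 0.0 (shut) to 1.0 (fully open).
Only numpy, scipy, OpenCV 4.12 (cv2) and the standard library are available. Lean on these libraries where they do the work, as an engineer would, in place of code of your own. Each camera call takes 0.05 s, during which the arm holds its last target. There are 200 camera calls.

## Task

The new microscope stage plate in the small bench vice has a rough top edge. Take the file from its wooden rest and, holding it firmly, level and square across the edge, give it three full, light strokes: push forward (away from the robot) from near the tip of the blade to near its handle end, lift off, carry it back without touching and set it down again. Never drag it backwards or bear down hard; afterwards lay the file back in its rest the way it lay, and leave the other things alone.

Things in the scene. Friction and masses are not known exactly. Their poses are not given: they have to be found in the camera images.
- file: Flat hand file, 200 mm long, about 130 g, loose in the rest. x axis towards the blade's tip, y across, z up. Origin: middle of the grip, level with the handle's underside. Straight-sided wooden handle 20 mm wide, 20 high, x = -65 to 35 mm: grip it across y at x = -20 to 20, firmly, or the file pitches when pressed. Steel blade 22 wide, 6 thick, x = 35 to 135, lower (working) face at z = 4.
- file_tip (a point): Middle of the blade's front end on its working face, 135 mm ahead of the file's origin and 4 mm above it. A full stroke starts with the plate's edge under the blade more than 100 mm ahead of the file's origin (115 is good) and ends with it less than 72 mm ahead (62 is good).
- rest: Fixed wooden rest. Origin: on the bench under the origin of the file lying home; x towards its tip. Board 56 mm wide, 10 thick, x = -65 to 125 mm; two saddles 12 mm long: at x = -55 with notch floor 30 mm up (handle) and at x = 100 with notch floor 34 mm up (blade); notches 32 mm wide, lips 12 mm high. The file home has its underside 30 mm up, its handle between the saddles free for fingers.
- vice: Grey vice, fixed. Origin: centre of its foot's underside (120 x 90 x 14 mm). x: the forward stroke, across the edge, away from the robot; y along the edge; z up. Its jaws (48 x 70 mm, tops 65 mm up) hold an aluminium plate upright over the origin, 4 mm thick in x, 56 mm wide in y. Its top edge stands 40 to 76 mm above the jaw tops, differently each time: find it by touch.
- jaws (a point): A point fixed to the vice's foot, mid jaw tops, 65 mm above the vice's origin; the untouched plate stands right above it. Jaws and plate sit on springs: they sink 1 mm per 4 N pressed down (12 mm at most). 3 to 9 N downward suits; under 1.5 N does not file; over 12 N, or a file pitched over 0.07 rad (4 degrees) while it bears, spoils the edge.
- vice_flex (a joint): How far jaws and plate are pushed along the vice's x against leaf springs (m; 1 mm per 1 N, 12 mm at most each way). 0 untouched; positive while the file rubs forward (a proper stroke gives over 1 mm); negative if it is dragged backwards (beyond -1 mm the edge is spoiled).
- slide_box: Bystander: closed wooden slide box 87 x 102 x 34 mm, loose. Origin under its centre.
- jar: Bystander: amber jar, 52 mm diameter, 75 mm high, loose. Origin under its centre.
- screwdriver: Bystander: screwdriver about 150 mm long lying on the bench, loose.
There are look-alikes about, which are no part of the job. Of the things like the vice, leave any that is pink; of the rest the larger one is meant.

How it is judged (in metres and radians):
On the way, in this order (a step that is already met when the one before it is completed fails the run):
1. the file is lifted out of its rest (height (world z) of file above 0.055 m), for 0.1 s.
2. first stroke: the front part of the blade (100 mm or more ahead of the file's origin) bears on the edge, being pushed forward (contact force between file and vice above 1.5 N and value of joint vice_flex above 0.001 m and z of jaws in the frame of file below -0.025 m and angle between the x axis of file and the x axis of vice, either way round below 0.3 rad and x of jaws in the frame of file above 0.1 m), for 0.02 s.
3. first stroke: the rear part of the blade (72 mm or less) bears on the edge, still pushed forward (contact force between file and vice above 1.5 N and value of joint vice_flex above 0.001 m and z of jaws in the frame of file below -0.025 m and angle between the x axis of file and the x axis of vice, either way round below 0.3 rad and x of jaws in the frame of file below 0.072 m), for 0.02 s.
4. after the first stroke the file is lifted off the edge and carried back clear of it (contact force between file and vice below 0.05 N and x of jaws in the frame of file above 0.088 m), for 0.1 s.
5. second stroke: the front part of the blade (100 mm or more ahead of the file's origin) bears on the edge, being pushed forward (all of step 2), for 0.02 s.
6. second stroke: the rear part of the blade (72 mm or less) bears on the edge, still pushed forward (all of step 3), for 0.02 s.
7. after the second stroke the file is lifted off the edge and carried back clear of it (all of step 4), for 0.1 s.
8. third stroke: the front part of the blade (100 mm or more ahead of the file's origin) bears on the edge, being pushed forward (all of step 5), for 0.02 s.
9. third stroke: the rear part of the blade (72 mm or less) bears on the edge, still pushed forward (all of step 6), for 0.02 s.
10. after the third stroke the file is lifted off the edge (contact force between file and vice below 0.05 N), for 0.1 s.
At the end, for the whole second after the job is handed in: The file lies still in its rest, tip the same way as at the start: its origin within 25 mm (seen from above) of the rest's, its underside 25 to 36 mm above the bench, level within 0.12 rad and along the rest within 0.15 rad (horizontal distance between file and rest below 0.025 m and z of file in the frame of rest between 0.025 and 0.036 m and x of file_tip in the frame of rest above 0.1 m and angle between file's own z axis and vertical below 0.12 rad and angle between the x axis of file and the x axis of rest, either way round below 0.15 rad and linear speed of file below 0.02 m/s); the robot touches nothing.
It fails at once if the file is more than 0.07 rad out of level while it bears on the edge (contact force between file and vice above 1.5 N and angle between file's own z axis and vertical above 0.07 rad).
It fails at once if the file bears on the plate or vice with more than 12 N (contact force between file and vice above 12 N).
It fails at once if the plate is dragged backwards (its springs pushed more than 1 mm towards the robot) (value of joint vice_flex below -0.001 m).
It fails at once if the slide box, the jar or the screwdriver is moved more than 15 mm (distance of any of slide_box, jar, screwdriver from where it was at the start of the episode above 0.015 m).
It also fails if it takes over 72 s, if anything falls off the work surface, if the arm or the gripper's body presses on something with over 40 N, if the wrist force passes 120 N, or if a joint passes its speed limit or range.

## Working session

There is one attempt and no reset: what is moved stays moved. The work goes in short steps, Python scripts to look and compute and a tool call to move; the robot and the scene stay as the last step left them, time stands still between calls to the robot, and variables do not carry over. Pictures are saved under pics/ and viewed, about 8 in all and at most 12, crops included, and the job is handed in when it is done.

Besides the shell and the picture viewer there is one more tool, called after "Request:" in YAML: its name, and indented under it one key for each argument. servo_tool: Moves the arm, as the interface text tells. Its arguments: {"type":"object","properties":{"rows":{"type":"array","items":{"type":"array"}},"force":{"type":"number"}},"required":["rows"]}

```bash
ls; mkdir -p pics
cat > h.py <<'E'
import numpy as np, cv2
from rig import *
def w(cam,p):
    T=np.array(get_calibration(cam)["world_to_cam"]); return (np.linalg.inv(T)@np.r_[p,1])[:3]
def px(cam,p):
    c=get_calibration(cam); q=np.array(c["intrinsics"])@(np.array(c["world_to_cam"])@np.r_[p,1])[:3]; return q[:2]/q[2]
def ray(cam,uv,z):
    c=get_calibration(cam); T=np.linalg.inv(np.array(c["world_to_cam"]))
    d=T[:3,:3]@np.linalg.inv(np.array(c["intrinsics"]))@np.array([uv[0],uv[1],1.]); o=T[:3,3]
    return o+d*(z-o[2])/d[2]
E
python3 - <<'E'
from h import *
print(sense())
ims=[]
for c in ["top","side"]:
    im=grab_frame(c); cv2.imwrite(f"pics/{c}0.png",im)
    for t in ["file","rest","vice","slide_box","jar","screwdriver"]:
        for b in boxes_of(c,t)[:3]:
            p=w(c,b["centre"]); print(c,t,round(b["conf"],2),p.round(),px(c,p).round())
E
```

```text
pics
{'clock': 0.0, 'qpos': array([-1.14337228e+00,  3.53635785e-01,  1.63414940e+00,  2.04619730e-05,
        1.15520987e+00, -2.38682109e-03]), 'qvel': array([-8.83092379e-04,  9.05412389e-05,  2.17481629e-04,  3.51963760e-04,
       -1.99447928e-04, -8.48984566e-04]), 'joint_efforts': array([-2.28039979e-03, -6.05263209e+01, -3.42063296e+01,  1.60247691e-05,
        9.49440437e-03,  1.08192069e-06]), 'eef_pos': array([ 260.24788292, -567.70276652,  230.56287561]), 'tcp_rot': array([-3.14019030e+00, -2.20558675e-05,  4.29802580e-01]), 'contact_force': array([ 1.1049994 , -0.76765231,  0.19373694]), 'wrist_torque': array([ 0.02253167, -0.04284743,  0.00195631]), 'opening': 1.0022983255594622}
top file 0.63 [554. 245.  42.] [209. 219.]
top rest 0.6 [542. 235.   8.] [215. 225.]
top vice 0.92 [588. -35.  24.] [312. 208.]
top vice 0.75 [ 633. -364.   39.] [432. 192.]
top vice 0.7 [ 620. -189.   42.] [368. 196.]
top slide_box 0.68 [757. 138.  33.] [251. 148.]
top jar 0.57 [ 761. -111.   71.] [340. 143.]
top screwdriver 0.75 [ 413. -332.   21.] [421. 272.]
side file 0.63 [541. 234.  37.] [245. 150.]
side file 0.17 [ 620. -201.   65.] [360. 255.]
side rest 0.57 [538. 232.   9.] [246. 159.]
side vice 0.66 [ 611. -217.   41.] [359. 270.]
side vice 0.66 [ 623. -386.   42.] [418. 343.]
side vice 0.64 [584. -57.  27.] [310. 223.]
side slide_box 0.65 [747. 121.  28.] [334. 154.]
side jar 0.93 [ 755. -122.   54.] [391. 208.]
side screwdriver 0.87 [ 411. -338.   27.] [295. 382.]
```

View pics/top0.png

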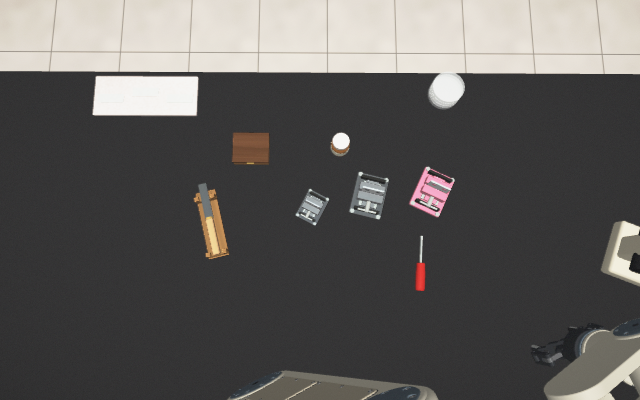

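View pics/side0.png

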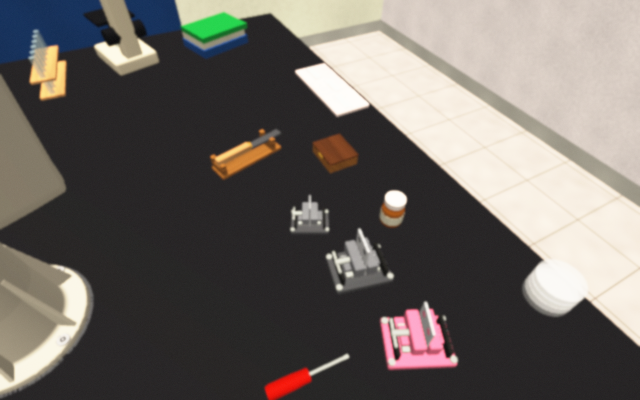

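Candidates for the vice, in the top picture: small grey (312,208), larger grey (370,196) and pink (432,190). I choose the larger grey one at about (620,-195). There is only one file, in its rest at (209,219), tip up-image (+x).

```bash
cat >> h.py <<'E'
from scipy.spatial.transform import Rotation as R
def RT():
    s=sense(); return np.array(s["eef_pos"]),R.from_euler("xyz",s["tcp_rot"])
def go(p,yaw):
    "shift in tool axes and turn (deg about tool z) to pose p, tool down"
    e,r=RT(); t=R.from_euler("xyz",[np.pi,0,yaw]); d=np.array(p)-e
    print("now",e.round(1),r.as_euler("xyz").round(4),"shift",r.inv().apply(d).round(1),"turn",(r.inv()*t).as_rotvec(True).round(2), "shift after turn",t.inv().apply(d).round(1))
E
python3 - <<'E'
from h import *
e,r=RT(); T=np.linalg.inv(np.array(get_calibration("wrist")["world_to_cam"]))
print("cam in tool",r.inv().apply(T[:3,3]-e).round(1),"\n",(r.inv().as_matrix()@T[:3,:3]).round(3)); print(get_calibration("wrist")["intrinsics"])
go([520,-195,330],0.0)
E
```

```text
cam in tool [  68.1    1.  -142.6] 
 [[ 0.    -0.963 -0.271]
 [ 1.     0.    -0.001]
 [ 0.001 -0.271  0.963]]
[[299.91168803   0.         324.90337033]
 [  0.         299.91168803 197.1761466 ]
 [  0.           0.           1.        ]]
now [ 260.4 -568.2  231.3] [ 3.1415 -0.      0.4298] shift [ 391.4 -231.1  -98.7] turn [ 0.   -0.   24.63] shift after turn [ 259.6 -373.2  -98.7]
```

Request:
servo_tool:
  rows:
    - [85, [0, 0, -33], [0, 0, 0]]
    - [85, [0, 0, -33], [0, 0, 8.2]]
    - [85, [0, 0, -33], [0, 0, 8.2]]
    - [85, [0, 0, 0], [0, 0, 8.2]]
    - [85, [50, -60, 0], [0, 0, 0]]
    - [85, [60, -60, 0], [0, 0, 0]]
    - [85, [60, -60, 0], [0, 0, 0]]
    - [85, [60, -60, 0], [0, 0, 0]]

```text
clock: 1.7
eef_pos: [434.1, -386.0, 330.5]
tcp_rot: [3.141, -0.0, 0.0]
contact_force: [0.4, -0.7, -0.1]
opening: 0.995
```

Request:
servo_tool:
  rows:
    - [85, [60, -60, 0], [0, 0, 0]]
    - [85, [60, -60, 0], [0, 0, 0]]
    - [85, [25, -10, 0], [0, 0, 0]]
    - [85, [0, 0, 0], [0, 0, 0]]

```text
clock: 2.2
eef_pos: [547.6, -288.5, 330.0]
tcp_rot: [3.141, 0.0, 0.003]
contact_force: [0.9, 0.2, 1.1]
opening: 0.999
```

Run:
```python
from h import *
print(RT()[0].round(1),RT()[1].as_euler("xyz").round(3))
im=grab_frame("wrist"); cv2.imwrite("pics/w1.png",im)
for b in boxes_of("wrist","vice")[:3]:
    p=w("wrist",b["centre"]); print(b["conf"],p.round(),px("wrist",p).round())
for m in trace("wrist","vice")[:3]:
    k=m["mask"].astype(np.uint8); print(m["conf"],cv2.minAreaRect(cv2.findNonZero(k)),k.sum())
go([545,237,330],0.18)
```

```text
[ 547.6 -288.5  330. ] [3.141e+00 0.000e+00 3.000e-03]
0.9 [599. -47.  27.] [156. 124.]
0.65 [ 624. -206.   42.] [263. 105.]
0.95 ((385.5, 96.99998474121094), (66.18760681152344, 88.9955062866211), 26.56505012512207) 5391
0.86 ((257.7684631347656, 103.3740234375), (72.13018798828125, 85.30937957763672), 12.907408714294434) 5411
0.81 ((150.9000244140625, 126.70001220703125), (66.63482666015625, 60.37383270263672), 26.56505012512207) 3017
now [ 545.4 -290.   330.1] [ 3.1414e+00  8.0000e-04 -5.0000e-04] shift [  -0.6 -527.     0. ] turn [ 1.000e-02  5.000e-02 -1.034e+01] shift after turn [ 9.400e+01 -5.186e+02  1.000e-01]
```

```bash
python3 -c "
import cv2;i=cv2.imread('pics/w1.png');cv2.imwrite('pics/w1c.png',cv2.resize(i[40:180,90:450],None,fx=2.2,fy=2.2,interpolation=2))"
```

```text
(no output)
```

View pics/w1c.png

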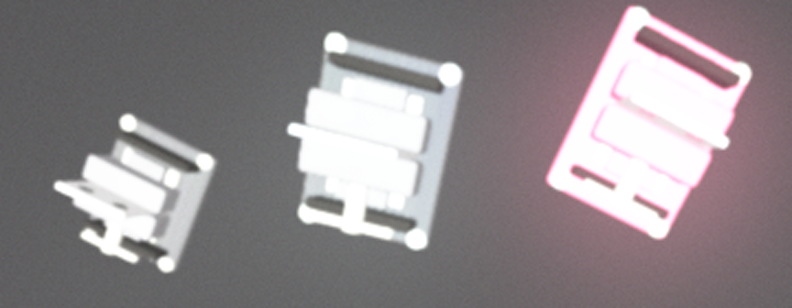

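The crop shows small grey (135,195), larger grey (375,140) and pink (650,120). The centre one is the vice meant. Next I'll get a view from straight above it.

Request:
servo_tool:
  rows:
    - [85, [25, -25, 0], [0, 0, 0]]
    - [85, [25, -25, 0], [0, 0, 0]]
    - [85, [25, -25, 0], [0, 0, 0]]
    - [85, [20, -20, 0], [0, 0, 0]]
    - [85, [0, 0, 0], [0, 0, 0]]
    - [85, [0, 0, 0], [0, 0, 0]]
    - [85, [0, 0, 0], [0, 0, 0]]

```text
clock: 3.22
eef_pos: [640.4, -195.3, 330.5]
tcp_rot: [3.141, 0.0, -0.001]
contact_force: [-0.3, -0.9, -0.0]
opening: 0.997
```

Run:
```python
from h import *
print(RT()[0].round(1),RT()[1].as_euler("xyz").round(3))
im=grab_frame("wrist"); cv2.imwrite("pics/w2.png",im)
np.save("w2T.npy",get_calibration("wrist")["world_to_cam"])
for p in [[560,-150,14],[680,-240,14]]: print(px("wrist",p))
c=im[60:360,130:530]; cv2.imwrite("pics/w2c.png",cv2.resize(c,None,fx=2,fy=2,interpolation=2))
go([545,237,330],0.18)
```

```text
[ 640.4 -195.3  330.5] [ 3.141e+00  0.000e+00 -1.000e-03]
[296.34903438 209.0591976 ]
[354.2190934  132.85458054]
now [ 640.5 -195.1  330.5] [ 3.1414e+00 -0.0000e+00 -1.0000e-03] shift [-9.59e+01 -4.32e+02  4.00e-01] turn [ 1.000e-02  0.000e+00 -1.037e+01] shift after turn [ -16.6 -442.2    0.5]
```

View pics/w2c.png

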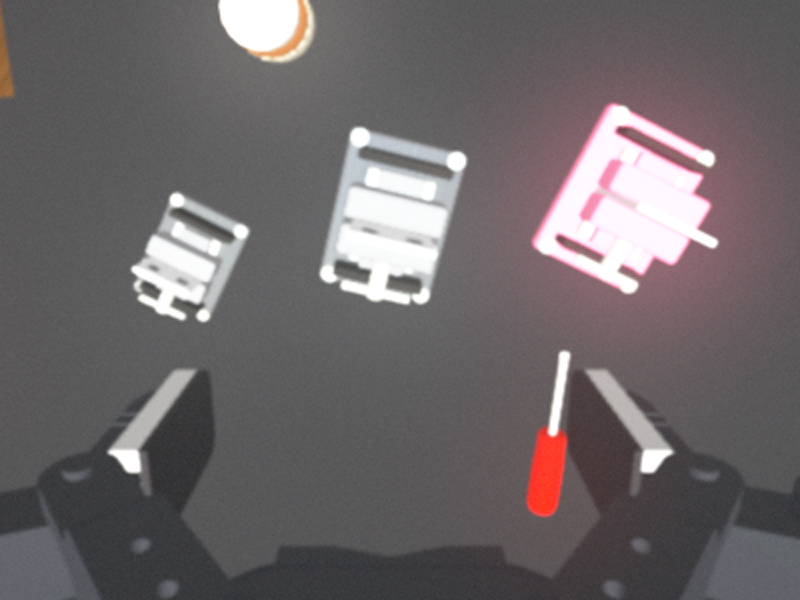

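The larger grey vice's foot bolts are at crop pixels (360,137), (456,160), (422,295) and (328,273). Now over to the file.

Request:
servo_tool:
  rows:
    - [85, [-10, -40, 0], [0, 0, -3]]
    - [85, [-8, -40, 0], [0, 0, -3]]
    - [85, [-6, -42, 0], [0, 0, -4.4]]
    - [85, [0, -42, 0], [0, 0, 0]]
    - [85, [0, -42, 0], [0, 0, 0]]
    - [85, [0, -42, 0], [0, 0, 0]]
    - [85, [0, -42, 0], [0, 0, 0]]
    - [85, [0, -42, 0], [0, 0, 0]]

```text
clock: 4.28
eef_pos: [572.3, 133.8, 330.6]
tcp_rot: [3.141, -0.0, 0.181]
contact_force: [0.1, -0.0, -0.5]
opening: 0.997
```

Request:
servo_tool:
  rows:
    - [85, [0, -42, 0], [0, 0, 0]]
    - [85, [0, -42, 0], [0, 0, 0]]
    - [85, [0, -22, 30], [0, 0, 0]]
    - [85, [0, 0, 30], [0, 0, 0]]
    - [85, [0, 0, 0], [0, 0, 0]]
    - [85, [0, 0, 0], [0, 0, 0]]

```text
clock: 5.03
eef_pos: [554.2, 237.1, 271.5]
tcp_rot: [-3.141, -0.001, 0.181]
contact_force: [-0.2, -0.4, 1.3]
opening: 0.996
```

Run:
```python
from h import *
T=np.linalg.inv(np.load("w2T.npy")); K=np.array(get_calibration("wrist")["intrinsics"])
P=[]
for u,v in [(360,137),(456,160),(422,295),(328,273)]:
    d=T[:3,:3]@np.linalg.inv(K)@[u/2+130,v/2+60,1]; o=T[:3,3]; P.append((o+d*(16-o[2])/d[2])[:2])
P=np.array(P); print(P.round(1),P.mean(0).round(1),[np.linalg.norm(P[i]-P[i-1]).round(1) for i in range(4)])
f=(P[0]+P[1]-P[2]-P[3]); l=P[0]+P[3]-P[1]-P[2]; print("yaws",np.arctan2(f[1],f[0]),np.arctan2(-l[0],l[1]))
print(RT()[0].round(1),RT()[1].as_euler("xyz").round(3))
im=grab_frame("wrist"); c=im[0:400,120:520]; cv2.imwrite("pics/w3c.png",cv2.resize(c,None,fx=1.5,fy=1.5,interpolation=2))
for t in ["file","rest"]:
    for b in boxes_of("wrist",t)[:2]:
        p=w("wrist",b["centre"]); print(t,b["conf"],p.round(1),px("wrist",p).round())
    for m in trace("wrist",t)[:1]:
        k=m["mask"].astype(np.uint8); r=cv2.minAreaRect(cv2.findNonZero(k)); print(m["conf"],r)
        z=dict(file=45,rest=20)[t]; q=np.array([ray("wrist",x,z)[:2] for x in cv2.boxPoints(r)]); print(q.round(1).tolist(),q.mean(0).round(1))
```

```text
[[ 686.5 -173.9]
 [ 669.6 -245.8]
 [ 563.2 -221.7]
 [ 581.5 -147. ]] [ 625.2 -197.1] [np.float64(108.4), np.float64(73.9), np.float64(109.1), np.float64(76.8)]
yaws -0.2364094327154512 -0.236082542901818
[554.2 237.1 271.5] [-3.141e+00 -1.000e-03  1.810e-01]
file 0.59 [564.9 250.5  40.3] [315. 159.]
0.97 ((318.47967529296875, 163.21572875976562), (159.80712890625, 19.877925872802734), 85.91438293457031)
[[649.0, 279.8], [654.6, 257.5], [460.8, 206.9], [454.0, 232.6]] [554.6 244.2]
rest 0.68 [545.7 243.9   9.9] [318. 171.]
0.62 ((317.79119873046875, 170.5134735107422), (143.7978057861328, 46.83810806274414), 86.3086166381836)
[[628.8, 294.9], [642.8, 238.1], [454.9, 188.1], [438.3, 252.8]] [541.2 243.5]
```

View pics/w3c.png

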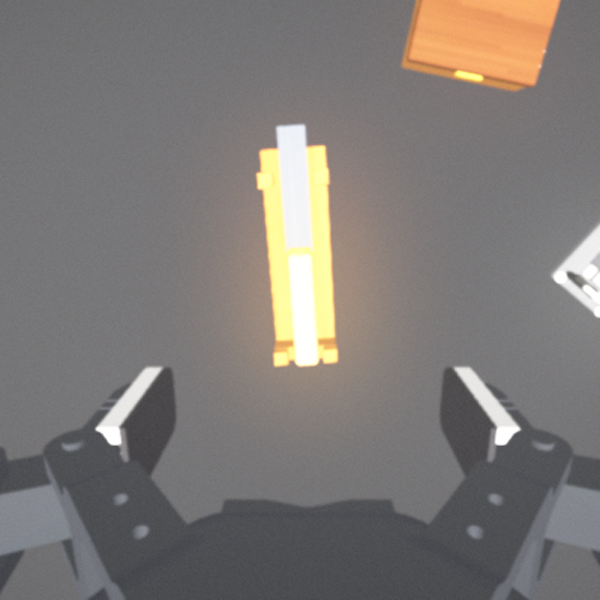

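Run:
```python
from h import *
def g(u,v,z): return ray("wrist",(u/1.5+120,v/1.5),z)[:2]
t=g(291,126,40); e=g(306,363,48); j=g(299,250,50)
d=t-e; print(t,e,j,np.linalg.norm(d),"yaw",np.arctan2(d[1],d[0]))
u=d/np.linalg.norm(d); o1=t-135*u; o2=e+65*u; o3=j-35*u; print(o1,o2,o3)
rl=[g(261,152,10),g(326,148,10)];rr=[g(275,345,10),g(336,343,10)]
a=(rl[0]+rl[1])/2;b=(rr[0]+rr[1])/2;d2=a-b;print("rest",a,b,np.linalg.norm(d2),"yaw",np.arctan2(d2[1],d2[0]), "org",a-125*d2/np.linalg.norm(d2), b+65*d2/np.linalg.norm(d2))
yaw=np.arctan2(d[1],d[0]); go([*o1,100],yaw)
```

```text
[651.45501714 267.36826027] [459.77110773 220.40865269] [558.05521436 244.17009492] 197.35228874027183 yaw 0.24025275315444625
[520.33250554 235.24526305] [522.90416887 235.87528099] [524.06048913 235.84191045]
rest [635.25199253 263.52217091] [462.38448465 221.5507573 ] 177.88978284395176 yaw 0.23818633247589108 org [513.7810562  234.02960187] [525.54937154 236.8868932 ]
now [554.1 237.3 271.4] [-3.1412e+00 -1.6000e-03  1.8150e-01] shift [-33.9  -4.  171.3] turn [-0.02 -0.09 -3.37] shift after turn [-33.3  -6.  171.4]
```

Request:
servo_tool:
  rows:
    - [60, [0, 0, 30], [0, 0, -3.4]]
    - [60, [-31, -6, 40], [0, 0, 0]]
    - [60, [0, 0, 40], [0, 0, 0]]
    - [60, [0, 0, 40], [0, 0, 0]]
    - [60, [0, 0, 20], [0, 0, 0]]
    - [60, [0, 0, 0], [0, 0, 0]]
  force: 80

```text
clock: 6.02
eef_pos: [521.3, 235.4, 99.3]
tcp_rot: [3.141, 0.002, 0.241]
contact_force: [0.2, -0.5, -0.5]
opening: 0.697
```

Run:
```python
from h import *
go([522.3,235.7,22],0.24)
im=grab_frame("wrist"); cv2.imwrite("pics/w4.png",im)
r=[]
for m in trace("wrist","file")[:1]:
    k=m["mask"].astype(np.uint8); q=cv2.minAreaRect(cv2.findNonZero(k)); print(m["conf"],q)
print([px("wrist",[522.3+x*np.cos(.24),235.7+x*np.sin(.24),z]).round() for x,z in((135,40),(35,50),(-20,50))])
```

```text
now [521.3 235.4  99.3] [3.1412e+00 2.5000e-03 2.4120e-01] shift [ 1.2 -0.1 77.2] turn [0.02 0.14 0.07] shift after turn [ 1.  -0.  77.3]
0.58 ((322.0, 149.0), (298.0, 38.0), 90.0)
[array([324.,  -3.]), array([324., 167.]), array([324., 244.])]
```

View pics/w4.png

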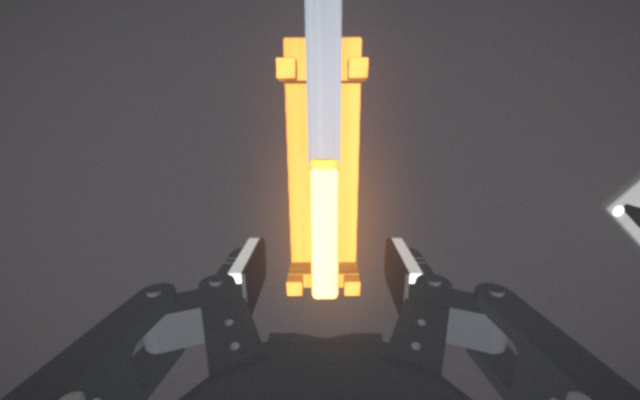

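File centred between the fingers, with the handle's front end at (324,165) as predicted. Descend and grip.

Request:
servo_tool:
  rows:
    - [60, [1, 0, 25], [0, 0, 0]]
    - [60, [0, 0, 25], [0, 0, 0]]
    - [60, [0, 0, 17], [0, 0, 0]]
    - [60, [0, 0, 10], [0, 0, 0]]
    - [60, [0, 0, 0], [0, 0, 0]]
    - [0, [0, 0, 0], [0, 0, 0]]
    - [0, [0, 0, 0], [0, 0, 0]]
    - [0, [0, 0, 0], [0, 0, 0]]
  force: 110

```text
clock: 7.12
eef_pos: [523.4, 236.3, 24.3]
tcp_rot: [-3.141, -0.001, 0.242]
contact_force: [-1.8, -1.0, 6.7]
opening: 0.211
```

Request:
servo_tool:
  rows:
    - [0, [0, 0, 0], [0, 0, 0]]
    - [0, [0, 0, 0], [0, 0, 0]]
    - [0, [0, 0, -15], [0, 0, 0]]
    - [0, [0, 0, -30], [0, 0, 0]]
    - [0, [0, 0, -40], [0, 0, 0]]
    - [0, [0, 0, -40], [0, 0, 0]]
    - [0, [0, 0, -40], [0, 0, 0]]
    - [0, [0, 0, 0], [0, 0, 0]]

```text
clock: 8.12
eef_pos: [524.9, 237.0, 192.6]
tcp_rot: [-3.14, -0.007, 0.241]
contact_force: [0.2, -0.6, -1.7]
opening: 0.212
```

Run:
```python
from h import *
s=sense(); print(s["contact_force"],s["opening"]*85.4)
vy=-.236; u=np.array([np.cos(vy),np.sin(vy)]); v=np.array([625.2,-197.1])
go([*(v-115*u),187],vy); go([*(v-115*u-60*u),187],vy)
im=grab_frame("wrist"); cv2.imwrite("pics/w5.png",im)
for m in trace("wrist","file")[:1]: print(m["conf"],cv2.minAreaRect(cv2.findNonZero(m["mask"].astype(np.uint8))))
```

```text
[ 0.15146697 -0.59477028 -1.65868708] 18.110734297349214
now [524.9 237.  192.6] [-3.1403 -0.0068  0.2413] shift [-108.5  392.6    4.4] turn [-0.16 -0.36 27.35] shift after turn [ 84.  398.6   5.6]
now [524.9 237.  192.6] [-3.1403 -0.0068  0.2413] shift [-161.8  365.1    4. ] turn [-0.16 -0.36 27.35] shift after turn [ 24.  398.6   5.6]
0.98 ((324.0, 168.5), (337.0, 60.0), 90.0)
```

View pics/w5.png

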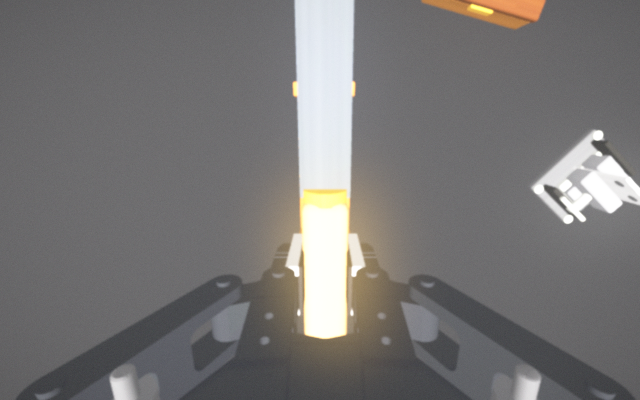

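File held straight, and clear of the rest. Now turn and carry it to the vice.

Request:
servo_tool:
  rows:
    - [0, [0, 0, 0], [0, 0, 9.1]]
    - [0, [0, 0, 0], [0, 0, 9.1]]
    - [0, [0, 0, 0], [0, 0, 9.1]]
    - [0, [8, 39, 0], [0, 0, 0]]
    - [0, [8, 40, 0], [0, 0, 0]]
    - [0, [8, 40, 0], [0, 0, 0]]
    - [0, [8, 40, 0], [0, 0, 0]]
    - [0, [8, 40, 0], [0, 0, 0]]
  force: 120

```text
clock: 9.22
eef_pos: [514.3, 31.9, 186.9]
tcp_rot: [3.141, 0.003, -0.235]
contact_force: [0.5, 0.0, -0.9]
opening: 0.208
```

Request:
servo_tool:
  rows:
    - [0, [8, 40, 0], [0, 0, 0]]
    - [0, [8, 40, 0], [0, 0, 0]]
    - [0, [8, 40, 0], [0, 0, 0]]
    - [0, [8, 40, 0], [0, 0, 0]]
    - [0, [8, 40, 0], [0, 0, 0]]
    - [0, [4, 0, 0], [0, 0, 0]]
    - [0, [0, 0, 0], [0, 0, 0]]
    - [0, [0, 0, 0], [0, 0, 0]]

```text
clock: 10.22
eef_pos: [511.4, -170.4, 187.8]
tcp_rot: [-3.141, 0.001, -0.234]
contact_force: [0.1, 0.0, -1.7]
opening: 0.211
```

Run:
```python
from h import *
s=sense(); print(s["contact_force"],s["wrist_torque"],s["opening"]*85.4)
vy=-.236; u=np.array([np.cos(vy),np.sin(vy)]); v=np.array([625.2,-197.1])
go([*(v-115*u),187],vy)
im=grab_frame("side"); c=im[180:320,270:470]; cv2.imwrite("pics/s2.png",cv2.resize(c,None,fx=4,fy=4,interpolation=2))
im=grab_frame("wrist"); cv2.imwrite("pics/w6.png",im)
```

```text
[ 0.12413931  0.01425826 -1.69219481] [ 0.02567275  0.03760952 -0.00815308] 17.98434387211392
now [ 511.4 -170.4  187.8] [-3.1413e+00  1.2000e-03 -2.3420e-01] shift [ 1.9 -0.7  0.8] turn [-0.02  0.07  0.1 ] shift after turn [ 1.9 -0.7  0.8]
```

View pics/s2.png

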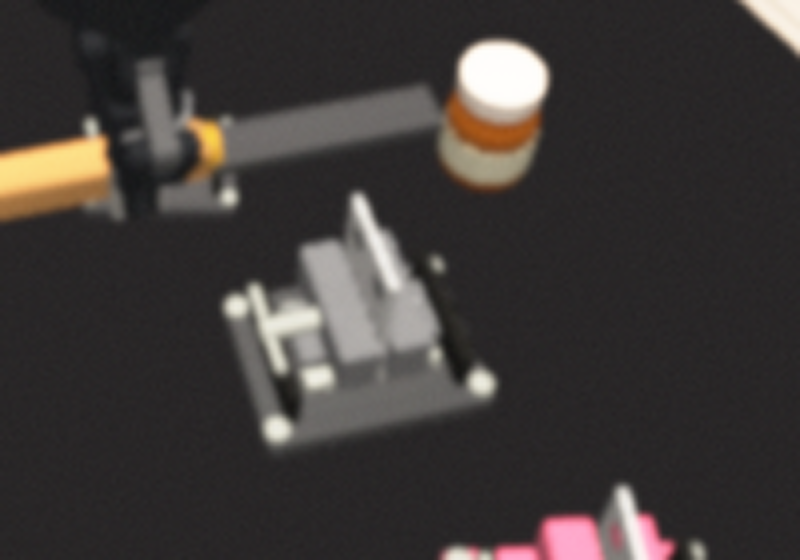

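View pics/w6.png

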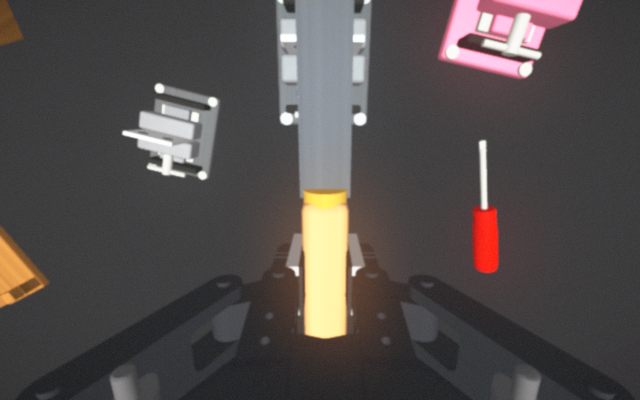

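Run:
```python
from h import *
vy=-.236; u=np.array([np.cos(vy),np.sin(vy)]); n=np.array([-u[1],u[0]]); v=np.array([625.2,-197.1])
for z in (105,112,119,126,133,141): print(z,[(4*(px("side",[*(v+s*28*n),z])-[270,180])).round().tolist() for s in (1,-1)])
e=RT()[0]
for dz in (5,8,11): print("tip",dz,(4*(px("side",[*(e[:2]+135*u-11*n),e[2]+dz+4])-[270,180])).round(),"heel",(4*(px("side",[*(e[:2]+35*u-10*n),e[2]+dz])-[270,180])).round())
```

```text
105 [[354.0, 199.0], [393.0, 293.0]]
112 [[355.0, 190.0], [395.0, 284.0]]
119 [[357.0, 181.0], [397.0, 275.0]]
126 [[358.0, 172.0], [399.0, 266.0]]
133 [[360.0, 162.0], [400.0, 257.0]]
141 [[361.0, 152.0], [403.0, 247.0]]
tip 5 [446. 130.] heel [217. 179.]
tip 8 [447. 125.] heel [217. 174.]
tip 11 [448. 121.] heel [217. 170.]
```

Request:
servo_tool:
  rows:
    - [0, [2, 0, 30], [0, 0, 0]]
    - [0, [0, 0, 25], [0, 0, 0]]
    - [0, [0, 0, 15], [0, 0, 0]]
    - [0, [0, 0, 8], [0, 0, 0]]
    - [0, [0, 0, 0], [0, 0, 0]]
    - [0, [0, 0, 0], [0, 0, 0]]

```text
clock: 11.08
eef_pos: [514.2, -172.1, 111.0]
tcp_rot: [3.141, -0.001, -0.235]
contact_force: [0.1, 0.3, -1.1]
opening: 0.212
```

Request:
servo_tool:
  rows:
    - [0, [0, 0, 1], [0, 0, 0]]
    - [0, [0, 0, 1], [0, 0, 0]]
    - [0, [0, 0, 0], [0, 0, 0]]

```text
clock: 11.45
eef_pos: [513.7, -172.0, 108.4]
tcp_rot: [3.142, -0.0, -0.235]
contact_force: [-0.3, 0.6, -1.1]
opening: 0.209
```

Request:
servo_tool:
  rows:
    - [0, [0, 0, 1], [0, 0, 0]]
    - [0, [0, 0, 0.5], [0, 0, 0]]
    - [0, [0, 0, 0], [0, 0, 0]]

```text
clock: 11.82
eef_pos: [513.6, -172.0, 106.7]
tcp_rot: [-3.142, 0.0, -0.235]
contact_force: [0.0, -0.4, -0.6]
opening: 0.21
```

Request:
servo_tool:
  rows:
    - [0, [0, 0, 1], [0, 0, 0]]
    - [0, [0, 0, 0], [0, 0, 0]]

```text
clock: 12.08
eef_pos: [513.6, -172.0, 105.7]
tcp_rot: [-3.142, 0.0, -0.235]
contact_force: [-0.1, -0.2, -0.2]
opening: 0.209
```

Request:
servo_tool:
  rows:
    - [0, [0, 0, 0], [0, 0, 0]]

```text
clock: 12.2
eef_pos: [513.7, -172.0, 105.8]
tcp_rot: [-3.142, 0.0, -0.235]
contact_force: [-0.1, 0.2, -1.3]
opening: 0.212
```

```bash
cat > f.py <<'E'
from h import *
s=sense(); r=RT()[1]; print(s["clock"],s["eef_pos"].round(2),s["tcp_rot"].round(4),"F tool",r.inv().apply(s["contact_force"]).round(2),"M tool",r.inv().apply(s["wrist_torque"]).round(3))
E
python3 f.py
```

```text
12.2 [ 513.65 -171.96  105.77] [-3.1416e+00  1.0000e-04 -2.3520e-01] F tool [-0.19 -0.19  1.32] M tool [-0.025 -0.062  0.003]
```

Request:
servo_tool:
  rows:
    - [0, [0, 0, 1], [0, 0, 0]]
    - [0, [0, 0, 0], [0, 0, 0]]
    - [0, [0, 0, 0], [0, 0, 0]]

```text
clock: 12.58
eef_pos: [513.6, -171.9, 104.8]
tcp_rot: [-3.142, 0.0, -0.235]
contact_force: [-0.7, 0.4, -2.3]
opening: 0.213
```

```bash
python3 f.py
```

```text
12.575 [ 513.65 -171.95  104.77] [-3.1416e+00  1.0000e-04 -2.3520e-01] F tool [-0.79 -0.23  2.29] M tool [ 0.027 -0.017 -0.03 ]
```

Request:
servo_tool:
  rows:
    - [0, [0, 0, 1.5], [0, 0, 0]]
    - [0, [0, 0, 0], [0, 0, 0]]

```text
clock: 12.82
eef_pos: [513.6, -171.9, 103.1]
tcp_rot: [-3.142, 0.0, -0.235]
contact_force: [-0.4, -0.3, -1.4]
opening: 0.208
```

```bash
python3 f.py
```

```text
12.825 [ 513.57 -171.93  103.15] [-3.1415e+00  2.0000e-04 -2.3520e-01] F tool [-0.35  0.4   1.36] M tool [ 0.002 -0.031  0.032]
```

Request:
servo_tool:
  rows:
    - [0, [0, 0, 1], [0, 0, 0]]
    - [0, [0, 0, 0], [0, 0, 0]]

```text
clock: 13.08
eef_pos: [513.6, -171.9, 102.2]
tcp_rot: [-3.142, 0.0, -0.235]
contact_force: [0.0, -0.5, -1.5]
opening: 0.211
```

```bash
python3 f.py
```

```text
13.075 [ 513.6  -171.94  102.19] [-3.1415e+00  2.0000e-04 -2.3520e-01] F tool [0.12 0.45 1.45] M tool [-0.033 -0.041  0.022]
```

Request:
servo_tool:
  rows:
    - [0, [0, 0, 1], [0, 0, 0]]
    - [0, [0, 0, 0], [0, 0, 0]]

```text
clock: 13.32
eef_pos: [513.6, -171.9, 101.2]
tcp_rot: [-3.142, 0.0, -0.235]
contact_force: [-0.5, 0.4, -1.3]
opening: 0.213
```

```bash
python3 f.py
```

```text
13.325 [ 513.61 -171.95  101.2 ] [-3.1416e+00  1.0000e-04 -2.3510e-01] F tool [-0.54 -0.27  1.27] M tool [-0.015 -0.075  0.064]
```

Request:
servo_tool:
  rows:
    - [0, [0, 0, 1], [0, 0, 0]]
    - [0, [0, 0, 0], [0, 0, 0]]

```text
clock: 13.58
eef_pos: [513.6, -172.0, 100.2]
tcp_rot: [-3.142, 0.0, -0.235]
contact_force: [-0.4, 0.3, -1.0]
opening: 0.208
```

```bash
python3 f.py
```

```text
13.575 [ 513.61 -171.95  100.2 ] [-3.1416e+00  1.0000e-04 -2.3520e-01] F tool [-0.43 -0.15  0.96] M tool [ 0.058 -0.039 -0.035]
```

Request:
servo_tool:
  rows:
    - [0, [0, 0, 1], [0, 0, 0]]
    - [0, [0, 0, 0], [0, 0, 0]]

```text
clock: 13.82
eef_pos: [513.6, -171.9, 99.2]
tcp_rot: [-3.142, 0.0, -0.235]
contact_force: [-0.6, 1.2, -0.9]
opening: 0.211
```

```bash
python3 f.py
```

```text
13.825 [ 513.6  -171.94   99.19] [-3.1416e+00  2.0000e-04 -2.3510e-01] F tool [-0.86 -0.98  0.93] M tool [-0.004 -0.083 -0.018]
```

Request:
servo_tool:
  rows:
    - [0, [0, 0, 0.8], [0, 0, 0]]
    - [0, [0, 0, 0], [0, 0, 0]]

```text
clock: 14.08
eef_pos: [513.6, -172.0, 98.4]
tcp_rot: [-3.142, 0.0, -0.235]
contact_force: [-1.6, -0.2, -1.7]
opening: 0.208
```

```bash
python3 f.py
```

```text
14.075 [ 513.61 -171.95   98.41] [-3.1416e+00  1.0000e-04 -2.3520e-01] F tool [-1.5   0.54  1.65] M tool [-0.019  0.008  0.006]
```

Request:
servo_tool:
  rows:
    - [0, [0, 0, 0.8], [0, 0, 0]]
    - [0, [0, 0, 0], [0, 0, 0]]

```text
clock: 14.32
eef_pos: [513.8, -172.0, 97.7]
tcp_rot: [-3.142, -0.0, -0.235]
contact_force: [-0.7, 0.6, -1.1]
opening: 0.209
```

```bash
python3 f.py
```

```text
14.325 [ 513.77 -171.99   97.71] [-3.1416e+00 -2.0000e-04 -2.3520e-01] F tool [-0.85 -0.43  1.05] M tool [-0.003  0.012 -0.052]
```

Request:
servo_tool:
  rows:
    - [0, [0, 0, 0.8], [0, 0, 0]]
    - [0, [0, 0, 0], [0, 0, 0]]

```text
clock: 14.58
eef_pos: [513.9, -172.0, 97.0]
tcp_rot: [3.142, -0.0, -0.235]
contact_force: [-0.3, 0.1, 1.6]
opening: 0.207
```

```bash
python3 f.py
```

```text
14.575 [ 513.87 -172.03   97.01] [ 3.1416e+00 -5.0000e-04 -2.3520e-01] F tool [-0.33 -0.02 -1.59] M tool [-0.013  0.139  0.002]
```

Touch found: the TCP was at about 97.7, and force and moment both rose. First stroke now, with a check midway.

Request:
servo_tool:
  rows:
    - [0, [0, 0, 0.5], [0, 0, 0]]
    - [0, [3, 0, 0], [0, 0, 0]]
    - [0, [5, 0, 0], [0, 0, 0]]
    - [0, [5, 0, 0], [0, 0, 0]]

```text
clock: 15.08
eef_pos: [526.5, -175.0, 96.4]
tcp_rot: [-3.142, 0.0, -0.235]
contact_force: [-3.6, 1.3, 3.0]
opening: 0.209
```

```bash
python3 f.py
```

```text
15.075 [ 526.49 -175.03   96.37] [-3.1415e+00  4.0000e-04 -2.3520e-01] F tool [-3.79 -0.48 -2.97] M tool [-0.011 -0.102 -0.027]
```

Request:
servo_tool:
  rows:
    - [0, [6, 0, 0], [0, 0, 0]]
    - [0, [6, 0, 0], [0, 0, 0]]
    - [0, [6, 0, 0], [0, 0, 0]]

```text
clock: 15.45
eef_pos: [544.2, -179.3, 96.4]
tcp_rot: [-3.142, 0.0, -0.235]
contact_force: [-3.1, 0.9, 3.6]
opening: 0.209
```

Request:
servo_tool:
  rows:
    - [0, [6, 0, 0], [0, 0, 0]]
    - [0, [6, 0, 0], [0, 0, 0]]

```text
clock: 15.7
eef_pos: [555.8, -182.1, 96.4]
tcp_rot: [-3.142, 0.0, -0.235]
contact_force: [-3.3, 0.7, 3.3]
opening: 0.214
```

Request:
servo_tool:
  rows:
    - [0, [6, 0, 0], [0, 0, 0]]
    - [0, [6, 0, 0], [0, 0, 0]]

```text
clock: 15.95
eef_pos: [567.5, -184.9, 96.4]
tcp_rot: [-3.142, 0.0, -0.235]
contact_force: [-3.4, 0.4, 3.8]
opening: 0.208
```

```bash
python3 f.py; python3 -c "
from h import *
vy=-.236; u=np.array([np.cos(vy),np.sin(vy)]); print((np.array([625.2,-197.1])-RT()[0][:2])@u)"
```

```text
15.95 [ 567.46 -184.85   96.38] [-3.1416e+00  2.0000e-04 -2.3520e-01] F tool [-3.39  0.44 -3.83] M tool [ 0.064 -0.29   0.015]
59.00211818975257
```

First stroke done; the jaws are about 59–61 mm ahead. Lift, carry back and set down.

Request:
servo_tool:
  rows:
    - [0, [2, 0, 0], [0, 0, 0]]
    - [0, [1, 0, -6], [0, 0, 0]]
    - [0, [0, 0, -14], [0, 0, 0]]
    - [0, [-28, 0, 0], [0, 0, 0]]
    - [0, [-30, 0, 0], [0, 0, 0]]
    - [0, [0, 0, 0], [0, 0, 0]]
    - [0, [0, 0, 0], [0, 0, 0]]
    - [0, [0, 0, 8], [0, 0, 0]]

```text
clock: 16.95
eef_pos: [515.3, -172.5, 109.0]
tcp_rot: [3.141, -0.003, -0.235]
contact_force: [0.6, 0.2, -0.9]
opening: 0.206
```

Request:
servo_tool:
  rows:
    - [0, [0, 0, 7], [0, 0, 0]]
    - [0, [0, 0, 2], [0, 0, 0]]
    - [0, [0, 0, 0], [0, 0, 0]]
    - [0, [0, 0, 1.5], [0, 0, 0]]
    - [0, [0, 0, 0.8], [0, 0, 0]]
    - [0, [0, 0, 0], [0, 0, 0]]

```text
clock: 17.7
eef_pos: [514.0, -172.1, 97.3]
tcp_rot: [3.142, -0.001, -0.235]
contact_force: [0.2, -0.4, 0.8]
opening: 0.209
```

```bash
python3 f.py
```

```text
17.7 [ 513.95 -172.06   97.32] [ 3.1415e+00 -7.0000e-04 -2.3510e-01] F tool [ 0.29  0.35 -0.84] M tool [-0.038  0.127 -0.009]
```

Set down lightly where it began. Second stroke.

Request:
servo_tool:
  rows:
    - [0, [0, 0, 0.7], [0, 0, 0]]
    - [0, [3, 0, 0.1], [0, 0, 0]]
    - [0, [5, 0, 0], [0, 0, 0]]
    - [0, [5, 0, 0], [0, 0, 0]]

```text
clock: 18.2
eef_pos: [526.5, -175.0, 96.3]
tcp_rot: [-3.142, 0.0, -0.235]
contact_force: [-3.1, 1.0, 2.3]
opening: 0.207
```

Request:
servo_tool:
  rows:
    - [0, [6, 0, 0], [0, 0, 0]]
    - [0, [6, 0, 0], [0, 0, 0]]
    - [0, [6, 0, 0], [0, 0, 0]]
    - [0, [6, 0, 0], [0, 0, 0]]

```text
clock: 18.7
eef_pos: [550.0, -180.6, 96.3]
tcp_rot: [-3.142, 0.0, -0.235]
contact_force: [-4.6, 0.4, 4.1]
opening: 0.215
```

Request:
servo_tool:
  rows:
    - [0, [6, 0, 0], [0, 0, 0]]
    - [0, [6, 0, 0], [0, 0, 0]]
    - [0, [6, 0, 0], [0, 0, 0]]
    - [0, [2, 0, 0], [0, 0, 0]]

```text
clock: 19.2
eef_pos: [569.5, -185.3, 96.3]
tcp_rot: [3.142, -0.0, -0.235]
contact_force: [-4.1, 1.5, 5.3]
opening: 0.207
```

Request:
servo_tool:
  rows:
    - [0, [1, 0, -6], [0, 0, 0]]
    - [0, [0, 0, -14], [0, 0, 0]]
    - [0, [-28, 0, 0], [0, 0, 0]]
    - [0, [-30, 0, 0], [0, 0, 0]]
    - [0, [0, 0, 0], [0, 0, 0]]
    - [0, [0, 0, 0], [0, 0, 0]]
    - [0, [0, 0, 8], [0, 0, 0]]

```text
clock: 20.08
eef_pos: [515.3, -172.4, 108.9]
tcp_rot: [3.141, -0.003, -0.235]
contact_force: [0.3, -0.2, -0.7]
opening: 0.211
```

Request:
servo_tool:
  rows:
    - [0, [0, 0, 7], [0, 0, 0]]
    - [0, [0, 0, 2], [0, 0, 0]]
    - [0, [0, 0, 0], [0, 0, 0]]
    - [0, [0, 0, 1.5], [0, 0, 0]]
    - [0, [0, 0, 0.8], [0, 0, 0]]
    - [0, [0, 0, 0], [0, 0, 0]]

```text
clock: 20.82
eef_pos: [513.9, -172.1, 97.2]
tcp_rot: [3.142, -0.001, -0.235]
contact_force: [-1.2, 0.5, -0.1]
opening: 0.21
```

```bash
python3 f.py
```

```text
20.825 [ 513.94 -172.05   97.22] [ 3.1416e+00 -7.0000e-04 -2.3520e-01] F tool [-1.29 -0.24  0.15] M tool [0.005 0.174 0.012]
```

Request:
servo_tool:
  rows:
    - [0, [0, 0, 0.7], [0, 0, 0]]
    - [0, [3, 0, 0], [0, 0, 0]]
    - [0, [5, 0, 0], [0, 0, 0]]
    - [0, [5, 0, 0], [0, 0, 0]]

```text
clock: 21.32
eef_pos: [526.5, -175.0, 96.3]
tcp_rot: [-3.142, 0.0, -0.235]
contact_force: [-3.2, 1.0, 3.2]
opening: 0.214
```

Request:
servo_tool:
  rows:
    - [0, [6, 0, 0], [0, 0, 0]]
    - [0, [6, 0, 0], [0, 0, 0]]
    - [0, [6, 0, 0], [0, 0, 0]]
    - [0, [6, 0, 0], [0, 0, 0]]

```text
clock: 21.82
eef_pos: [550.0, -180.6, 96.3]
tcp_rot: [-3.142, 0.0, -0.235]
contact_force: [-3.1, 0.8, 4.2]
opening: 0.212
```

Request:
servo_tool:
  rows:
    - [0, [6, 0, 0], [0, 0, 0]]
    - [0, [6, 0, 0], [0, 0, 0]]
    - [0, [6, 0, 0], [0, 0, 0]]
    - [0, [2, 0, 0], [0, 0, 0]]

```text
clock: 22.32
eef_pos: [569.5, -185.3, 96.3]
tcp_rot: [-3.142, -0.0, -0.235]
contact_force: [-3.7, 1.5, 5.1]
opening: 0.212
```

Request:
servo_tool:
  rows:
    - [0, [1, 0, -6], [0, 0, 0]]
    - [0, [0, 0, -14], [0, 0, 0]]
    - [0, [0, 0, -25], [0, 0, 0]]
    - [0, [0, 0, -30], [0, 0, 0]]
    - [0, [-25, 0, -20], [0, 0, 0]]
    - [0, [-33, 0, 0], [0, 0, 0]]
    - [0, [0, 0, 0], [0, 0, 0]]

```text
clock: 23.2
eef_pos: [511.9, -171.5, 192.3]
tcp_rot: [3.142, -0.0, -0.235]
contact_force: [0.2, 0.6, -0.5]
opening: 0.209
```

```bash
python3 f.py; python3 -c "
from h import *
go([523.5,236.3,190],0.2415)
grab_frame('side')
for t in ['jar','slide_box','screwdriver']:
    for b in boxes_of('side',t)[:1]: print(t,b['conf'],w('side',b['centre']).round())"
```

```text
23.2 [ 511.95 -171.52  192.3 ] [ 3.1416 -0.     -0.2353] F tool [ 0.06 -0.63  0.46] M tool [ 0.008 -0.043  0.02 ]
now [ 511.9 -171.5  192.3] [ 3.1416 -0.     -0.2353] shift [ -83.8 -399.3    2.3] turn [  0.     0.   -27.32] shift after turn [ 108.7 -393.2    2.3]
jar 0.95 [ 755. -123.   53.]
slide_box 0.69 [763. 102.  30.]
```

Request:
servo_tool:
  rows:
    - [0, [-8, -40, 0], [0, 0, 0]]
    - [0, [-8, -40, 0], [0, 0, 0]]
    - [0, [-8, -40, 0], [0, 0, 0]]
    - [0, [-8, -40, 0], [0, 0, 0]]
    - [0, [-8, -40, 0], [0, 0, 0]]
    - [0, [-8, -40, 0], [0, 0, 0]]
    - [0, [-8, -40, 0], [0, 0, 0]]
    - [0, [-8, -40, 0], [0, 0, 0]]

```text
clock: 24.4
eef_pos: [526.7, 155.8, 191.2]
tcp_rot: [-3.141, -0.0, -0.235]
contact_force: [0.5, 0.0, -1.0]
opening: 0.21
```

Request:
servo_tool:
  rows:
    - [0, [-10, -40, 0], [0, 0, 0]]
    - [0, [-10, -39, 0], [0, 0, 0]]
    - [0, [0, 0, 0], [0, 0, -9.1]]
    - [0, [0, 0, 0], [0, 0, -9.1]]
    - [0, [0, 0, 0], [0, 0, -9.1]]
    - [0, [0, 0, 30], [0, 0, 0]]
    - [0, [0, 0, 30], [0, 0, 0]]
    - [0, [0, 0, 0], [0, 0, 0]]

```text
clock: 25.4
eef_pos: [523.9, 235.2, 129.1]
tcp_rot: [3.141, 0.004, 0.241]
contact_force: [1.0, -0.2, -0.8]
opening: 0.209
```

```bash
python3 -c "
from h import *
go([523.5,236.3,50],0.2415)
im=grab_frame('wrist'); cv2.imwrite('pics/w7.png',im)"
```

```text
now [523.9 235.2 129.1] [3.1408 0.0044 0.2414] shift [ 0.2 -1.2 79.1] turn [ 0.04  0.25 -0.01] shift after turn [-0.1 -1.2 79.1]
```

View pics/w7.png

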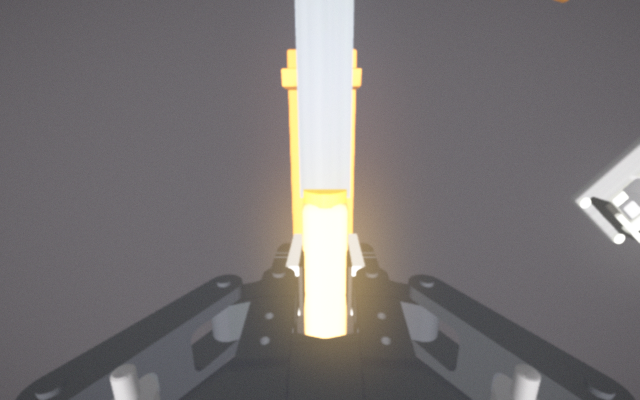

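Rest and blade are centred on each other at column ~323. Lower.

Request:
servo_tool:
  rows:
    - [0, [0, -1, 30], [0, 0, 0]]
    - [0, [0, 0, 30], [0, 0, 0]]
    - [0, [0, 0, 25], [0, 0, 0]]
    - [0, [0, 0, 12], [0, 0, 0]]
    - [0, [0, 0, 2], [0, 0, 0]]
    - [0, [0, 0, 0], [0, 0, 0]]
    - [0, [0, 0, 0], [0, 0, 0]]

```text
clock: 26.32
eef_pos: [525.4, 236.9, 33.3]
tcp_rot: [-3.141, -0.002, 0.241]
contact_force: [0.3, 0.3, -1.8]
opening: 0.21
```

```bash
python3 f.py
```

```text
26.325 [525.42 236.91  33.32] [-3.1413e+00 -1.6000e-03  2.4130e-01] F tool [ 0.35 -0.17  1.84] M tool [-0.02  -0.088  0.005]
```

Request:
servo_tool:
  rows:
    - [0, [0, 0, 3], [0, 0, 0]]
    - [0, [0, 0, 3], [0, 0, 0]]
    - [0, [0, 0, 1], [0, 0, 0]]
    - [0, [0, 0, 0], [0, 0, 0]]

```text
clock: 26.82
eef_pos: [524.6, 236.5, 25.1]
tcp_rot: [3.142, 0.0, 0.241]
contact_force: [-0.3, -0.1, -1.2]
opening: 0.211
```

Request:
servo_tool:
  rows:
    - [0, [0, 0, 1], [0, 0, 0]]
    - [0, [0, 0, 0], [0, 0, 0]]

```text
clock: 27.08
eef_pos: [524.8, 236.6, 24.3]
tcp_rot: [-3.142, -0.0, 0.241]
contact_force: [-0.2, 0.3, -0.4]
opening: 0.211
```

Request:
servo_tool:
  rows:
    - [0, [0, 0, 0.7], [0, 0, 0]]
    - [0, [0, 0, 0], [0, 0, 0]]

```text
clock: 27.32
eef_pos: [524.8, 236.6, 24.3]
tcp_rot: [-3.142, -0.0, 0.241]
contact_force: [-3.0, -0.3, 8.0]
opening: 0.211
```

The file sits in the saddles. Release and rise.

Request:
servo_tool:
  rows:
    - [20, [0, 0, -0.3], [0, 0, 0]]
    - [30, [0, 0, 0], [0, 0, 0]]
    - [50, [0, 0, 0], [0, 0, 0]]
    - [60, [0, 0, 0], [0, 0, 0]]
    - [60, [0, 0, -15], [0, 0, 0]]
    - [60, [0, 0, -30], [0, 0, 0]]
    - [60, [0, 0, -40], [0, 0, 0]]
    - [60, [0, 0, -40], [0, 0, 0]]

```text
clock: 28.32
eef_pos: [524.7, 236.6, 151.1]
tcp_rot: [-3.141, -0.001, 0.241]
contact_force: [0.1, -0.0, 0.1]
opening: 0.704
```

Request:
servo_tool:
  rows:
    - [60, [0, 0, -40], [0, 0, 0]]
    - [60, [0, 0, -30], [0, 0, 0]]
    - [60, [0, 0, 0], [0, 0, 0]]
    - [60, [0, 0, 0], [0, 0, 0]]
    - [60, [0, 0, 0], [0, 0, 0]]

```text
clock: 28.95
eef_pos: [524.0, 236.3, 217.8]
tcp_rot: [3.141, 0.002, 0.241]
contact_force: [0.2, -0.6, -0.2]
opening: 0.7
```

Run:
```python
from h import *
print(sense()["eef_pos"],sense()["contact_force"])
im=grab_frame("wrist"); s=grab_frame("side")
a=cv2.resize(im[40:300,200:460],(390,390)); b=cv2.resize(s[110:210,200:300],(390,390),interpolation=2)
cv2.imwrite("pics/end.png",np.hstack([a,b]))
grab_frame("top")
for t in ["screwdriver","jar","slide_box","file"]:
    for q in boxes_of("top",t)[:1]: print(t,q["conf"],w("top",q["centre"]).round())
```

```text
[523.99021438 236.26324912 217.78394685] [ 0.22094061 -0.55545712 -0.19023418]
screwdriver 0.82 [ 413. -334.   21.]
jar 0.66 [ 760. -109.   73.]
slide_box 0.77 [755. 137.  33.]
file 0.79 [536. 243.  49.]
```

View pics/end.png

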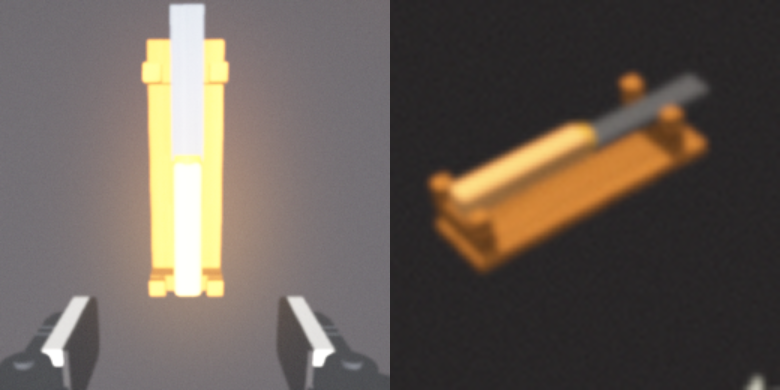

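The file lies straight in both notches: handle end at (187,295), blade through the front saddle at (187,72). The gripper is clear and the bystanders are where they were.

```bash
python3 -c "
from rig import sign_off; print(sign_off())"
```

```text
the job is handed in; nothing more can be done
None
```

I gave the plate in the larger grey vice three forward strokes, laid the file back in its rest and handed the job in at about 29 s of the 72 s allowed. No verdict was reported.

- **Strokes:** I found the plate's top edge by touch. Each stroke ran from about 115 mm to about 57–59 mm ahead of the file's origin. The force readings put the downward press at about 4 to 7 N, with about 3 to 4 N of forward rub. The tool stayed level to under 0.001 rad at every reading while the file was bearing. Between strokes I lifted the file 20 mm, carried it back clear, and set it down lightly.
- **Last checks:** The file lies straight in both saddle notches with the tip the same way as at the start. The gripper is open and 200 mm above it. Seen from the top camera, the jar, slide box and screwdriver are within about 2 mm of where they started.
- **What disagreed or was not measured:**
  - A check from the side camera before I put the file back placed the slide box about 25 mm off. The box was never approached, and the final top view shows it unmoved.
  - That same side check did not find the screwdriver.
  - I could not read the vice's spring movement or the file's own tilt in the grip directly, only infer them from the forces and the tool pose.

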